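# Try spacer sleeves on the gauge pin and sort them

### The arm

A 6-joint arm with a two-finger parallel gripper is mounted at the origin on the work surface. World frame = base frame: x ahead of the robot, y to its left, z up, the work surface at z = 0. Lengths are in m, angles in rad, forces in N, time in s.
With the tool pointing down it reaches from about 0.35 to 0.775 m from the base axis. Payload 5.5 kg.
Tool frame: the origin (TCP) lies on the centre line of the jaws, within the pads' length; the fingertips stand 19 mm ahead of it and the grasp point (between the pads) is the TCP (r.finger_overhang is the distance from the TCP to the fingertips, in m); x points along the fingers, z is the direction in which the jaws open and shut, and the axes are right-handed (so a half turn about x gives the same grasp; the last joint's range is limited). The gripper opens to 85 mm and grips with 20 to 120 N. Pads are 22 mm wide; open, the fingers measure 114 mm over their backs; the gripper's body (76 mm by 85 mm) begins 54 mm behind the grasp point. The pads swing forward as they close: fully open they stand 13 mm farther back than shut.
Start: joints at [1.142, 0.313, 0.046, 1.304, 0, 1.431], TCP at [0.164, 0.551, 0.222] pointing down, gripper open.
Joint ranges: [-2.76, 2.76], [-0.86, 1.69], [-1.03, 1.26], [-2.2, 2.34], [-1.47, 1.5], [-3.14, 3.14]. Speed limits (rad/s): [2.57, 2.57, 3.14, 3.14, 3.14, 3.14].

### API

Orientations are given as a 3x3 rotation matrix whose columns are the frame's x, y, z axes.
In Python, from station import monitor, viewer, r gives the robot as it stands.
- The arm moves only by the tool drive_tool, never from a script. Its argument "increments" is a list of rows, each a list of 6 numbers: the shift along the tool's x, y, z in mm, then the turn, a rotation vector about the tool's x, y, z in rad. In form: [[dx, dy, dz, rx, ry, rz], ...]. A call has exactly 5 rows; each row is the pose to reach, as a shift and turn from the pose commanded when the call began, along the tool's axes at that moment; what a row does not reach only later rows make up. A row lasts 1/8 s, in which the tool goes at most 62.5 mm and 10.7 degrees, less where a joint would pass 70% of its speed; a pose out of reach is approached as far as the arm can. A call with a gripper value outside its range is refused whole. "jaw" is the closure, from 0 (fully open) to 1 (shut), set as the call begins (left out, the last holds). The fingers move at their own pace and stop on an object; "newtons" is the grip in N (left out, the last holds). Time passes only in rows, so rows that repeat a pose let the fingers close, or fill a call up. It gives the time, the measured TCP pose, the force and the opening at its end, in the units of the state.
- monitor.state(): the state, without advancing time (a new reading comes with each control period).
- viewer.snapshot(name): name is "scene" or "top" or "wrist"; returns a dict with "img" (420x560x3 uint8, red, green, blue), "z_map" (420x560 float32, m along the optical axis (not along the pixel's ray), 0 where there is no reading), "fx", "fy", "cx", "cy" (pixels), "R" (3x3) and "t" (3): a world point X has camera coordinates R X + t. Camera axes: x right, y down, z forward; pixel columns grow to the right and rows downward; lengths in m; the calibration is good to about 2 mm. A picture is of the moment at which its call begins.
- r.close_job(): hands the job in, once; it reports no verdict.
The state is a dict: "t": time; "qpos": joint angles; "joint_vel": joint speeds; "tau": joint torques, N m; "eef_pos": TCP position; "tcp_rot": TCP orientation; "wrist_force": force on the tool from outside, world axes, zero at the start; "torque": the same for the moment, N m; "opening": finger opening in m.
Only numpy, scipy, OpenCV 4.12 (cv2) and the standard library are available. Lean on these libraries where they do the work, as an engineer would, in place of code of your own. Each camera call takes 0.05 s, during which the arm holds its last target.

### The job

Two grinder spacer sleeves stand on the bench; take one at a time, first trying it on the upright gauge pin: lower it over the pin until it is either fully home on the base or stops on the tapered nose. If it goes fully home, lift it off and stand it upright in the open wooden tray; if it stops on the nose, it is a reject: stand it on the ledge before the hinged flap and push it through, so that it drops into the box behind and the flap falls shut. Finish with one sleeve before you touch the other, and leave the wrench, the grinding wheel and the can where they are.

Things in the scene. Friction and masses are not known exactly. Their poses are not given: they have to be found in the camera images.
- sleeve_a: Steel spacer sleeve (plain tube), 38 mm outside diameter, 40 mm long, starting on end on the bench. Origin: centre of its lower end face; z along its axis. Outwardly the twin of the other; one has a 22 mm bore that slides over the 20 mm gauge pin, the other a tight 17 mm bore that stops on the pin's tapered nose. 0.15 to 0.35 kg. The start places are swapped at random.
- sleeve_b: Steel spacer sleeve (plain tube), 38 mm outside diameter, 40 mm long, starting on end on the bench. Origin: centre of its lower end face; z along its axis. Outwardly the twin of the other; one has a 22 mm bore that slides over the 20 mm gauge pin, the other a tight 17 mm bore that stops on the pin's tapered nose. 0.15 to 0.35 kg. The start places are swapped at random.
- sleeve_a_mid (a point): Centre of sleeve_a, 20 mm up its axis from sleeve_a.
- sleeve_b_mid (a point): Centre of sleeve_b, 20 mm up its axis from sleeve_b.
- gauge: Fit gauge, fixed: dark round steel base 72 mm across, 20 mm high, with an upright bright pin in its middle, 20 mm in diameter, 50 mm tall, straight for the lower 38 mm, then tapering to 8 mm. Origin: centre of the underside, z up. A sleeve that fits goes down until its lower face rests on the base's top; the tight one stops about 9 mm below the tip, 41 mm above the base's top.
- gauge_seat (a point): On the pin's axis at the level of the base's top, 20 mm above the bench.
- gauge_tip (a point): Centre of the pin's tip, 70 mm above the bench.
- tray: Tray for good sleeves, open plywood box fixed to the bench, 140 x 140 mm outside, 25 mm high, walls and floor 4 mm. Origin: centre of the underside, x and y along its sides. It may stand on the robot's left or right.
- gate: Reject gate, grey, fixed; on the robot's left or right. Origin: at bench level under the flap's middle; x is the push direction (ledge, flap, box), y across, z up. At x = 0 two posts 10 mm square, 64 mm clear between, 120 mm high, carry a 6 mm hinge pin 116 mm above the bench. Behind, from x = -6 to 124 mm, an open-topped box: 100 mm wide, walls 4 mm and 60 mm high, floor 5 mm.
- ledge_end (a point): Middle of the far edge of the ledge, at gate x = -6 mm, 60 mm above the bench. The ledge is a solid block with a flat top, 94 mm long (gate x = -100 to -6 mm) and 100 mm wide, ending here in a drop. A standing sleeve pushed until its axis is past this edge tips through the flap and falls into the box; the pusher need not pass the hinge pin.
- flap (a joint): Angle of the thin aluminium flap (58 mm wide, 53 mm tall, 25 g) hanging from the hinge pin: 0 hanging shut, growing as it swings towards the box (gate +x), at most 1.45 rad. It swings only that way, has no spring and falls shut by its own weight.
- flap_edge (a point): Middle of the flap's lower edge, 53 mm below the hinge pin, 3 mm above the ledge's level when shut.
- wrench: Open-ended wrench lying on the bench beyond the work. Bystander: leave it where it is.
- wheel: Spare grinding wheel lying flat, 100 mm across, 20 mm thick, with a 20 mm bore. Origin: centre of the underside. Bystander: leave it where it is.
- can: Closed can, 60 mm across, 110 mm tall, standing. Origin: centre of the underside. Bystander: leave it where it is.
Not all that is in view belongs to the job. What is shaped like the sleeve_a but red or turquoise is not meant. Leave any blue or pink look-alike of the sleeve_b alone.

How it is judged:
By the outcome, as a careful person would: the job done as asked, in the order asked, and still so for the second after the job is handed in, with the robot touching nothing.
It also fails if it takes over 72 s, if anything falls off the work surface, if the arm or the gripper's body presses on something with over 40 N, if the wrist force passes 120 N, or if a joint passes its speed limit or range.

## Working session

There is one attempt and no reset: what is moved stays moved. The work goes in short steps, Python scripts to look and compute and a tool call to move; the robot and the scene stay as the last step left them, time stands still between calls to the robot, and variables do not carry over. Pictures are saved under pics/ and viewed, and the job is handed in when it is done.

Besides the shell and the picture viewer there is one more tool, called as a command line: name --pt "numbers of a row" for each row, then --argument value for the rest. drive_tool: Moves the arm, as the interface text tells. Its arguments: {"type":"object","properties":{"increments":{"type":"array"},"jaw":{"type":"number"},"newtons":{"type":"number"}},"required":["increments"]}

```bash
ls; mkdir -p pics; python3 - <<'E'
from station import monitor, viewer, r
import cv2,numpy as np
s=monitor.state()
for k in s: print(k,np.round(s[k],4).tolist())
for n in ("scene","top","wrist"):
    d=viewer.snapshot(n); cv2.imwrite(f"pics/{n}0.png",d["img"][:,:,::-1])
    np.savez(f"{n}0.npz",**d)
    print(n,d["fx"],d["cx"],d["cy"],np.round(d["R"],3).tolist(),np.round(d["t"],3))
E
```

```text
pics
t 0.0
qpos [1.1424, 0.314, 0.0449, 1.3036, -0.0, 1.4312]
joint_vel [0.0001, -0.0007, 0.0008, 0.0006, 0.0011, 0.0003]
tau [-0.0001, -48.0627, 29.8533, 0.0193, -0.0, 0.0]
eef_pos [0.1636, 0.5507, 0.2208]
tcp_rot [[-0.0007, -0.9586, 0.2848], [-0.0017, 0.2848, 0.9586], [-1.0, 0.0002, -0.0018]]
wrist_force [0.0829, 0.736, -0.1396]
torque [0.0318, -0.0658, 0.0728]
opening 0.0851
scene 381.42428224010513 278.94856410405146 208.88186892503595 [[0.443, 0.896, -0.015], [0.665, -0.34, -0.665], [-0.602, 0.285, -0.746]] [-0.271 -0.314  1.146]
top 505.32188527514813 281.0477242483692 202.4457558833883 [[-0.001, -1.0, 0.001], [-0.994, 0.001, -0.108], [0.108, -0.001, -0.994]] [0.011 0.598 1.104]
wrist 361.4860589691628 276.13284013890933 212.53651734997771 [[0.285, 0.959, -0.002], [0.918, -0.272, 0.29], [0.277, -0.084, -0.957]] [-0.576 -0.037  0.379]
```

View pics/scene0.png

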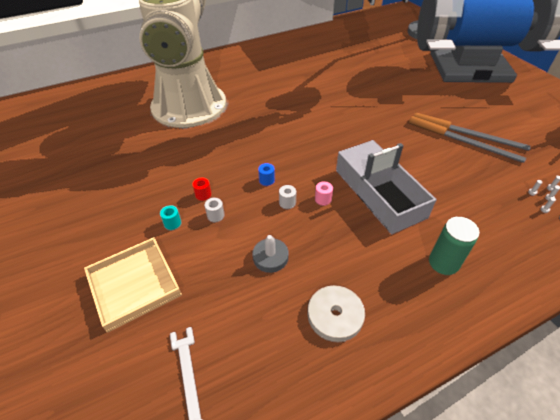

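View pics/top0.png

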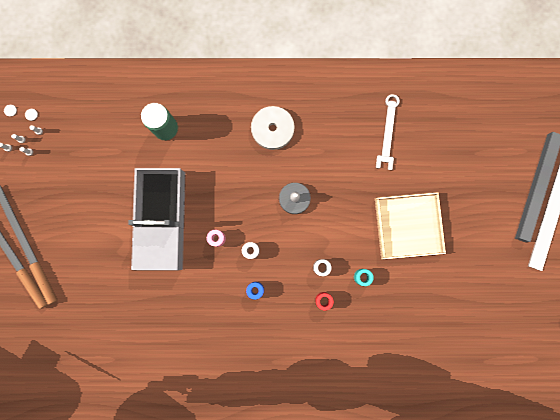

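View pics/wrist0.png

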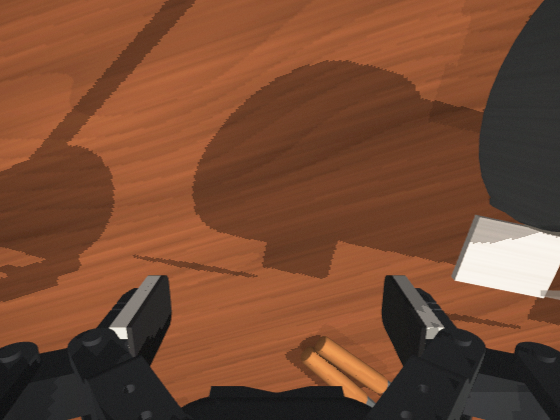

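The scene view shows two steel-white sleeves at (288,196) and (215,210), with pink (324,193), blue (267,174), red (202,188) and turquoise (171,217) look-alikes. In the top view the white ones are at (250,250) and (322,268), the gauge at (295,198), the gate at (158,220) and the tray at (410,226). The gate's push direction points up in the picture, which is +x.

```bash
cat > h.py <<'E'
import numpy as np,cv2
def pts(d):
    v,u=np.mgrid[0:420,0:560]; z=d["z_map"]
    c=np.stack([(u-d["cx"])/d["fx"]*z,(v-d["cy"])/d["fy"]*z,z],-1)
    return (c-d["t"])@d["R"]   # R^T(c-t)
def proj(d,X):
    c=d["R"]@np.asarray(X,float)+d["t"]; return d["fx"]*c[0]/c[2]+d["cx"],d["fy"]*c[1]/c[2]+d["cy"]
def circ(P):
    A=np.c_[2*P,np.ones(len(P))]; s=np.linalg.lstsq(A,(P**2).sum(1),rcond=None)[0]
    return s[:2],np.sqrt(s[2]+s[0]**2+s[1]**2)
E
python3 - <<'E'
import numpy as np,cv2
from h import *
d=dict(np.load("top0.npz")); P=pts(d)
def win(u,v,h): return P[v-h:v+h+1,u-h:u+h+1].reshape(-1,3)
for n,u,v,h,lo,hi in [("s_near_gate",250,250,14,.034,.05),("s_right",322,268,14,.034,.05),("gbase",295,198,24,.012,.028),("pin",295,198,12,.05,.08),("can",155,115,25,.1,.13),("wheel",272,127,30,.012,.03),
 ("pink",215,238,14,.034,.05),("blue",255,291,14,.034,.05),("red",325,301,14,.034,.05),("turq",365,277,14,.034,.05)]:
    w=win(u,v,h); m=(w[:,2]>lo)&(w[:,2]<hi); w=w[m]
    if len(w)==0: print(n,"none");continue
    (c,rad),_=cv2.minEnclosingCircle((w[:,:2]*1000).astype(np.float32)),0
    print(n,len(w),"mean",w.mean(0).round(4),"mec",np.round(c,1),round(rad,1),"zmax",w[:,2].max().round(4))
for n,(u0,u1,v0,v1),lo,hi in [("tray",(365,455,185,268),.018,.032),("ledge",(125,192,215,275),.05,.066),("boxrim",(125,192,160,225),.05,.066),("posts",(125,192,205,235),.1,.13)]:
    w=P[v0:v1,u0:u1].reshape(-1,3); w=w[(w[:,2]>lo)&(w[:,2]<hi)]
    rc=cv2.minAreaRect((w[:,:2]*1000).astype(np.float32)); print(n,len(w),np.round(rc[0],1),np.round(rc[1],1),round(rc[2],2),"z",np.median(w[:,2]).round(4), w.min(0).round(3),w.max(0).round(3))
i=d["img"]; c=np.hstack([cv2.resize(i[225:320,200:385],None,fx=4,fy=4,interpolation=cv2.INTER_NEAREST)]); cv2.imwrite("pics/crop0.png",c[:,:,::-1])
E
```

```text
s_near_gate 184 mean [0.4918 0.0788 0.0401] mec [491.7  78.6] 18.9 zmax 0.0456
s_right 156 mean [ 0.4538 -0.0811  0.0402] mec [453.6 -81.3] 18.9 zmax 0.0462
gbase 697 mean [ 0.6099 -0.0206  0.0203] mec [610.5 -20.8] 35.9 zmax 0.0274
pin 63 mean [ 0.6096 -0.0199  0.0641] mec [610.4 -20.1] 9.5 zmax 0.0721
can 564 mean [0.7765 0.28   0.1097] mec [777.  280.4] 29.5 zmax 0.1184
wheel 1390 mean [0.775  0.0298 0.0204] mec [775.5  29.4] 50.1 zmax 0.027
pink 179 mean [0.5194 0.1566 0.0398] mec [519.8 156.4] 19.1 zmax 0.0449
blue 188 mean [0.4034 0.068  0.0401] mec [403.5  67.9] 18.5 zmax 0.0468
red 159 mean [ 0.3803 -0.0848  0.0398] mec [379.9 -84.7] 18.8 zmax 0.0453
turq 163 mean [ 0.4322 -0.1728  0.04  ] mec [ 432.  -173.1] 18.8 zmax 0.045
tray 528 [ 547.6 -282.4] [140.1 141.7] 4.94 z 0.0247 [ 0.474 -0.357  0.018] [ 0.623 -0.207  0.031]
ledge 2089 [508.7 284.5] [101.5 120. ] 89.85 z 0.0602 [0.449 0.234 0.05 ] [0.569 0.335 0.066]
boxrim 443 [610.8 284.1] [101.9 124.4] 89.71 z 0.0594 [0.548 0.233 0.05 ] [0.673 0.335 0.065]
posts 174 [548.7 283.4] [83.5  9.9] 89.61 z 0.1191 [0.543 0.242 0.102] [0.554 0.325 0.124]
```

View pics/crop0.png

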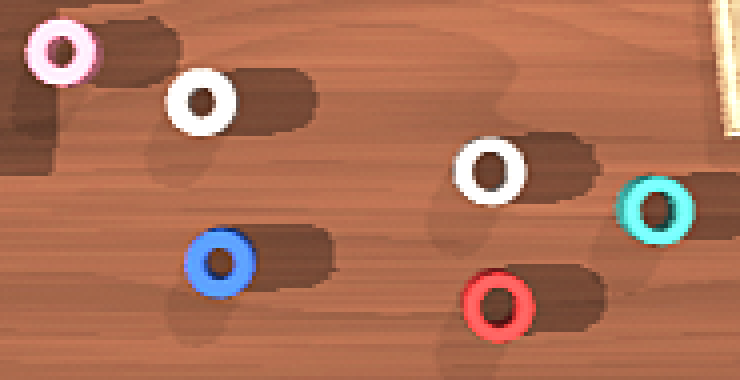

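Candidates in the top view: white (250,250) and (322,268), pink (215,238), blue (255,291), red (325,301) and turquoise (365,277). The enlarged crop shows that only the two white ones are bare steel, so they are the sleeves. All rims measure z≈40 mm and radius≈19 mm, the pin is at (0.610,-0.020), and the gate's x=0 is at (0.5487,0.284). I'll start with the sleeve at (0.492,0.079).

```bash
cat > go.py <<'E'
import sys,numpy as np
from scipy.spatial.transform import Rotation as Rn
from station import monitor
s=monitor.state(); R=np.array(s["tcp_rot"]); p=np.array(s["eef_pos"])
RA=np.array([[0,-1,0],[0,0,1],[-1,0,0]],float)
print("t",round(s["t"],2),"p",p.round(4),"F",np.round(s["wrist_force"],1),"open",round(s["opening"],4))
print("rot",Rn.from_matrix(R.T@RA).as_rotvec().round(4))
a=list(map(float,sys.argv[1:]))
for i in range(0,len(a),3): print("shift mm",(R.T@(np.array(a[i:i+3])-p)*1000).round(1))
E
python3 go.py 0.3 0.35 0.2 0.492 0.079 0.16
```

```text
t 0.15 p [0.1636 0.5508 0.221 ] F [-0.7  0.2 -0.1] open 0.0856
rot [-0.2889 -0.0013 -0.0004]
shift mm [  21.2 -187.9 -153.6]
shift mm [  61.4 -449.2 -358.7]
```

drive_tool --pt "5 -42 -34 -0.06 0 0" --pt "10 -85 -68 -0.12 0 0" --pt "15 -128 -102 -0.18 0 0" --pt "20 -171 -136 -0.24 0 0" --pt "25 -214 -170 -0.289 0 0" --jaw 0.25 --newtons 50

```text
t: 0.78
eef_pos: [0.3211, 0.3258, 0.1964]
tcp_rot: [[0.0, -1.0, -0.002], [0.0, -0.002, 1.0], [-1.0, -0.0, 0.0]]
wrist_force: [1.6, 0.4, -0.3]
opening: 0.0639
```

```bash
python3 go.py 0.492 0.079 0.13
```

```text
t 0.78 p [0.3211 0.3258 0.1964] F [ 1.6  0.4 -0.3] open 0.0639
rot [0.0023 0.0001 0.0001]
shift mm [  66.5 -170.3 -247.2]
```

drive_tool --pt "14 -34 -49 0 0 0" --pt "28 -68 -98 0 0 0" --pt "42 -102 -148 0 0 0" --pt "56 -136 -198 0 0 0" --pt "66 -170 -247 0.002 0 0"

```text
t: 1.4
eef_pos: [0.491, 0.0785, 0.13]
tcp_rot: [[-0.001, -1.0, 0.002], [0.0, 0.002, 1.0], [-1.0, 0.001, 0.0]]
wrist_force: [0.3, 0.2, -0.0]
opening: 0.064
```

```bash
python3 - <<'E'
from station import viewer,monitor
import cv2,numpy as np
d=viewer.snapshot("wrist"); cv2.imwrite("pics/w1.png",d["img"][:,:,::-1]); np.savez("w1.npz",**d)
from h import *
P=pts(d).reshape(-1,3); 
m=(abs(P[:,2]-.04)<.006)&(np.hypot(P[:,0]-.4918,P[:,1]-.0788)<.03); w=P[m]
print(m.sum(), w.mean(0), cv2.minEnclosingCircle((w[:,:2]*1000).astype(np.float32)))
E
python3 go.py 0.4918 0.0788 0.028
```

```text
1781 [0.48918404 0.08240121 0.03920402] ((489.94384765625, 82.44033813476562), 18.94019889831543)
t 1.45 p [0.4955 0.073  0.129 ] F [ 5.2 -3.8 -0.1] open 0.0639
rot [-0.0077 -0.0038  0.0026]
shift mm [101.    4.    6.2]
```

View pics/w1.png

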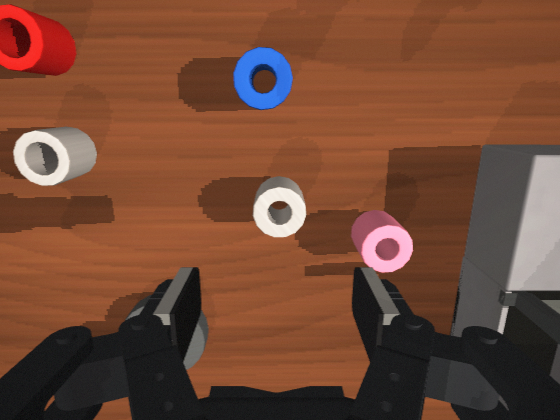

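drive_tool --pt "0 0 0 0 0 0" --pt "20 0 0 0 0 0" --pt "42 0 0 0 0 0" --pt "60 0 0 0 0 0" --pt "60 0 0 0 0 0"

```text
t: 2.08
eef_pos: [0.4883, 0.0817, 0.0697]
tcp_rot: [[-0.003, -1.0, -0.0], [0.0, -0.0, 1.0], [-1.0, 0.003, 0.0]]
wrist_force: [-0.2, -0.8, 0.8]
opening: 0.0642
```

```bash
python3 - <<'E'
from station import viewer,monitor
import cv2,numpy as np
d=viewer.snapshot("wrist"); cv2.imwrite("pics/w2.png",d["img"][:,:,::-1])
from h import *
P=pts(d).reshape(-1,3); 
m=(abs(P[:,2]-.04)<.006)&(np.hypot(P[:,0]-.4918,P[:,1]-.0788)<.03); w=P[m]
print(m.sum(), w.mean(0), cv2.minEnclosingCircle((w[:,:2]*1000).astype(np.float32)))
E
python3 go.py 0.4918 0.0788 0.026
```

```text
2926 [0.48887257 0.08236595 0.03915496] ((490.0634460449219, 82.44194793701172), 19.001651763916016)
t 2.12 p [0.4893 0.0816 0.0707] F [ 0.8  0.1 -0.1] open 0.0638
rot [ 0.0001  0.0003 -0.0015]
shift mm [44.7 -2.5 -2.8]
```

drive_tool --pt "12 -1 -1 0 0 0" --pt "27 -1 -1 0 0 0" --pt "40 -1 -1 0 0 0" --pt "44 -1 -1 0 0 0" --pt "44 -1 -1 0 0 0"

```text
t: 2.75
eef_pos: [0.4912, 0.0793, 0.0262]
tcp_rot: [[-0.001, -1.0, 0.002], [0.0, 0.002, 1.0], [-1.0, 0.001, 0.0]]
wrist_force: [0.3, 0.0, 0.2]
opening: 0.0639
```

drive_tool --pt "0 0 0 0 0 0" --pt "0 0 0 0 0 0" --pt "0 0 0 0 0 0" --pt "0 0 0 0 0 0" --pt "0 0 0 0 0 0" --jaw 1 --newtons 50

```text
t: 3.38
eef_pos: [0.4923, 0.0797, 0.0277]
tcp_rot: [[0.002, -1.0, 0.002], [0.001, 0.002, 1.0], [-1.0, -0.002, 0.001]]
wrist_force: [-1.3, 1.1, 4.8]
opening: 0.0333
```

```bash
python3 - <<'E'
from station import viewer,monitor
import cv2,numpy as np
d=viewer.snapshot("wrist"); cv2.imwrite("pics/w3.png",d["img"][:,:,::-1])
from h import *
P=pts(d).reshape(-1,3); 
m=(abs(P[:,2]-.04)<.006)&(np.hypot(P[:,0]-.4898,P[:,1]-.082)<.022); w=P[m]
print(m.sum(), w.mean(0), cv2.minEnclosingCircle((w[:,:2]*1000).astype(np.float32)))
E
python3 go.py 0.4918 0.0788 0.026
```

```text
4765 [0.48878369 0.08148343 0.03958258] ((489.50006103515625, 81.99286651611328), 21.87198829650879)
t 3.42 p [0.4923 0.0797 0.0277] F [-1.3  1.8  6.4] open 0.0329
rot [-0.0016  0.0007  0.0018]
shift mm [ 1.7  0.5 -0.9]
```

View pics/w3.png

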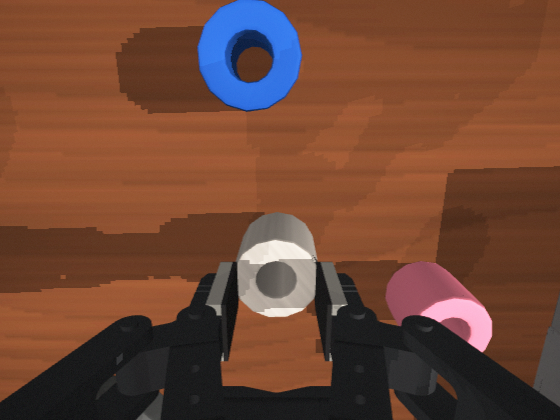

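drive_tool --pt "-8 0 0 0 0 0" --pt "-30 0 0 0 0 0" --pt "-60 0 0 0 0 0" --pt "-90 0 0 0 0 0" --pt "-100 0 0 0 0 0"

```text
t: 4.05
eef_pos: [0.4926, 0.0792, 0.1285]
tcp_rot: [[0.003, -1.0, 0.002], [-0.0, 0.002, 1.0], [-1.0, -0.003, -0.0]]
wrist_force: [-0.0, 0.2, -2.1]
opening: 0.0333
```

```bash
cat > look.py <<'E'
import sys
from station import viewer,monitor
import cv2,numpy as np
n,cam=sys.argv[1],sys.argv[2]
d=viewer.snapshot(cam); cv2.imwrite(f"pics/{n}.png",d["img"][:,:,::-1]); np.savez(n+".npz",**d)
s=monitor.state(); print("t",s["t"],np.round(s["eef_pos"],4),"F",np.round(s["wrist_force"],1),"tq",np.round(s["torque"],2),"open",round(s["opening"],4)); print(np.round(s["tcp_rot"],4).tolist())
E
python3 look.py w4 wrist; python3 go.py 0.6103 -0.0203 0.13
```

```text
t 4.1 [0.4926 0.0793 0.1287] F [ 0.2 -0.5 -1.8] tq [ 0.01 -0.01 -0.01] open 0.0331
[[0.0031, -1.0, 0.0018], [-0.0001, 0.0018, 1.0], [-1.0, -0.0031, -0.0001]]
t 4.1 p [0.4926 0.0793 0.1287] F [ 0.2 -0.5 -1.8] open 0.0331
rot [-0.0018 -0.0001  0.0031]
shift mm [  -0.9 -117.9  -99.4]
```

View pics/w4.png

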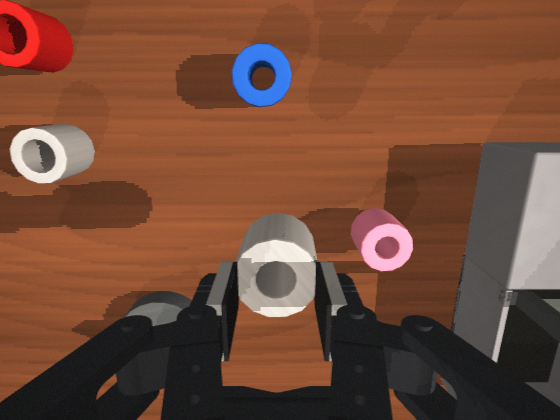

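drive_tool --pt "0 -30 -25 0 0 0" --pt "0 -65 -55 0 0 0" --pt "0 -95 -80 0 0 0" --pt "0 -112 -94 0 0 0.003" --pt "0 -118 -99 -0.0018 0 0.003"

```text
t: 4.72
eef_pos: [0.6093, -0.0207, 0.1248]
tcp_rot: [[-0.005, -1.0, 0.001], [0.0, 0.001, 1.0], [-1.0, 0.005, 0.0]]
wrist_force: [-0.2, 0.6, -1.9]
opening: 0.0331
```

drive_tool --pt "0 0 0 0 0 0" --pt "5 0 0 0 0 0" --pt "15 0 0 0 0 0" --pt "22 0 0 0 0 0" --pt "22 0 0 0 0 0"

```text
t: 5.35
eef_pos: [0.6084, -0.0195, 0.1037]
tcp_rot: [[-0.005, -1.0, -0.0], [0.0, -0.0, 1.0], [-1.0, 0.005, 0.0]]
wrist_force: [-0.8, 0.4, -2.0]
opening: 0.0331
```

```bash
python3 look.py s5 scene;python3 look.py w5 wrist; python3 go.py 0.611 -0.020 0.1
python3 - <<'E'
import cv2
a=cv2.imread("pics/s5.png")[170:300,200:340]; cv2.imwrite("pics/s5c.png",cv2.resize(a,None,fx=4,fy=4))
E
```

```text
t 5.4 [ 0.6089 -0.0196  0.1043] F [ 0.6 -0.4 -2.9] tq [-0.01  0.    0.06] open 0.033
[[-0.0039, -1.0, -0.0002], [0.0002, -0.0002, 1.0], [-1.0, 0.0039, 0.0002]]
t 5.45 [ 0.6092 -0.0197  0.1046] F [-0.6 -1.3 -2.5] tq [-0.03 -0.01 -0.03] open 0.0332
[[-0.0031, -1.0, -0.0001], [0.0001, -0.0001, 1.0], [-1.0, 0.0031, 0.0001]]
t 5.45 p [ 0.6092 -0.0197  0.1046] F [-0.6 -1.3 -2.5] open 0.0332
rot [ 0.0001  0.0001 -0.0031]
shift mm [ 4.6 -1.8 -0.3]
```

View pics/s5c.png

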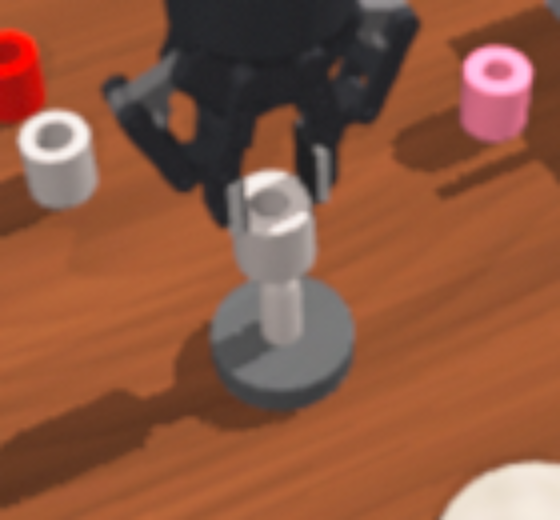

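View pics/w5.png

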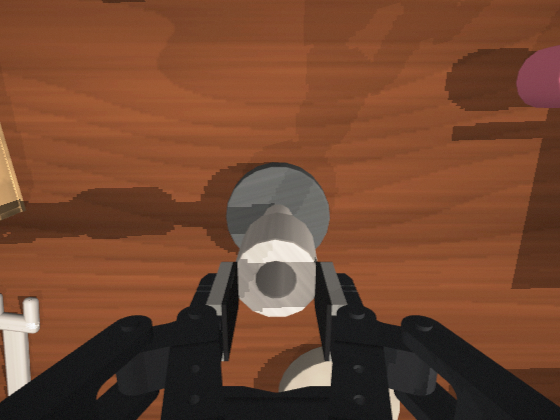

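```bash
python3 - <<'E'
from h import *
d=dict(np.load("w5.npz")); P=pts(d)
u,v=np.meshgrid(np.arange(560),np.arange(420))
Q=P.reshape(-1,3)
m=((abs(Q[:,2]-.02)<.004)&(np.hypot(Q[:,0]-.61,Q[:,1]+.02)<.045))
w=Q[m]; print("base",len(w),w.mean(0),cv2.minEnclosingCircle((w[:,:2]*1000).astype(np.float32)))
g=(v.ravel()>235)&(v.ravel()<320)&(u.ravel()>240)&(u.ravel()<314)
w=Q[g]; print("z hist",np.histogram(w[:,2],bins=np.arange(.06,.14,.005)))
m=g&(Q[:,2]>.107)&(Q[:,2]<.127); w=Q[m]; print("top",len(w),w.mean(0),cv2.minEnclosingCircle((w[:,:2]*1000).astype(np.float32)))
# base outer edge: left/right columns per row
E
```

```text
base 4988 [ 0.59758181 -0.01686016  0.01951212] ((609.264892578125, -16.883424758911133), 35.83195877075195)
z hist (array([   0,    0,    0,   13,   79,  108,  161,  194,  255,  359,  679,
       3624,    0,    0,    0,    0]), array([0.06 , 0.065, 0.07 , 0.075, 0.08 , 0.085, 0.09 , 0.095, 0.1  ,
       0.105, 0.11 , 0.115, 0.12 , 0.125, 0.13 , 0.135, 0.14 ]))
top 4529 [ 0.60550977 -0.01771354  0.11539635] ((606.9202270507812, -17.994281768798828), 19.12621307373047)
```

drive_tool --pt "0 -1.5 0.5 0 0 0" --pt "4 -1.5 0.5 0 0 0" --pt "8 -1.5 0.5 0 0 0" --pt "11 -1.5 0.5 0 0 0" --pt "11 -1.5 0.5 0 0 0"

```text
t: 6.08
eef_pos: [0.6104, -0.0193, 0.0932]
tcp_rot: [[-0.004, -1.0, 0.0], [0.0, 0.0, 1.0], [-1.0, 0.004, 0.0]]
wrist_force: [0.1, 0.3, -2.9]
opening: 0.033
```

```bash
python3 look.py w6 wrist; python3 - <<'E'
from h import *
d=dict(np.load("w6.npz")); P=pts(d)
u,v=np.meshgrid(np.arange(560),np.arange(420))
Q=P.reshape(-1,3)
m=((abs(Q[:,2]-.02)<.004)&(np.hypot(Q[:,0]-.61,Q[:,1]+.02)<.045))
w=Q[m]; print("base",len(w),cv2.minEnclosingCircle((w[:,:2]*1000).astype(np.float32)))
g=(v.ravel()>235)&(v.ravel()<320)&(u.ravel()>240)&(u.ravel()<314)
zt=np.percentile(Q[g][:,2],75)
m=g&(Q[:,2]>zt-.003); w=Q[m]; print("top",len(w),w.mean(0),cv2.minEnclosingCircle((w[:,:2]*1000).astype(np.float32)))
E
```

```text
t 6.125 [ 0.6106 -0.0194  0.0934] F [ 0.3 -0.2 -2.1] tq [ 0.03 -0.03 -0.02] open 0.0333
[[-0.0035, -1.0, 0.0001], [0.0002, 0.0001, 1.0], [-1.0, 0.0035, 0.0002]]
base 5409 ((609.3860473632812, -16.889583587646484), 35.83264923095703)
top 4030 [ 0.60699929 -0.01742924  0.10579205] ((581.9867553710938, -17.72396469116211), 45.24883270263672)
```

drive_tool --pt "2 -0.7 0 0 0 -0.003" --pt "4 -0.7 0 0 0 -0.003" --pt "6 -0.7 0 0 0 -0.003" --pt "8 -0.7 0 0 0 -0.003" --pt "8 -0.7 0 0 0 -0.003"

```text
t: 6.75
eef_pos: [0.6127, -0.0196, 0.0873]
tcp_rot: [[0.003, -1.0, 0.0], [-0.0, 0.0, 1.0], [-1.0, -0.003, -0.0]]
wrist_force: [-0.2, 0.2, 4.1]
opening: 0.0327
```

```bash
python3 look.py s7 scene;  python3 - <<'E'
import cv2
a=cv2.imread("pics/s7.png")[170:300,200:340]; cv2.imwrite("pics/s7c.png",cv2.resize(a,None,fx=4,fy=4))
E
```

```text
t 6.8 [ 0.6127 -0.0196  0.0873] F [-1.2 -0.6  4.9] tq [-0.05  0.16 -0.01] open 0.0334
[[0.0032, -1.0, -0.0], [-0.0005, -0.0, 1.0], [-1.0, -0.0032, -0.0005]]
```

View pics/s7c.png

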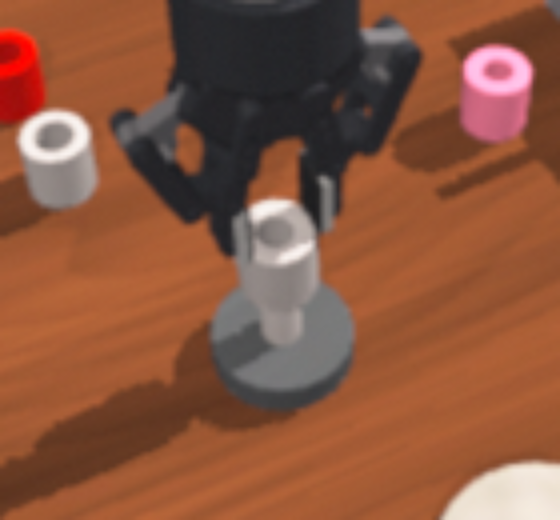

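drive_tool --pt "0 0.5 0 0 0 0" --pt "0 1 0 0 0 0" --pt "0.5 1 0 0 0 0" --pt "1 1 0 0 0 0" --pt "1 1 0 0 0 0"

```text
t: 7.42
eef_pos: [0.6125, -0.0196, 0.0872]
tcp_rot: [[0.005, -1.0, -0.0], [-0.001, -0.0, 1.0], [-1.0, -0.005, -0.001]]
wrist_force: [-0.6, 0.3, 8.5]
opening: 0.033
```

```bash
python3 look.py s8 scene
```

```text
t 7.475 [ 0.6125 -0.0196  0.0872] F [-1.5 -0.2  8.6] tq [-0.01  0.14 -0.05] open 0.0333
[[0.0051, -1.0, -0.0001], [-0.0006, -0.0001, 1.0], [-1.0, -0.0051, -0.0006]]
```

Pressing harder raised the force from 4.1 to 8.5 N with no further descent and almost no side force. The lower face is at about 60 mm, so the sleeve has stopped on the nose and is the reject. It goes to the gate.

drive_tool --pt "-10 0 0 0 0 0" --pt "-30 0 0 0 0 0" --pt "-55 0 0 0 0 0" --pt "-68 10 30 0 0 0" --pt "-68 30 80 0 0 0"

```text
t: 8.1
eef_pos: [0.5817, 0.0601, 0.1539]
tcp_rot: [[0.003, -1.0, 0.003], [-0.0, 0.003, 1.0], [-1.0, -0.003, -0.0]]
wrist_force: [0.9, 0.3, -1.7]
opening: 0.0333
```

```bash
python3 go.py 0.495 0.2845 0.15
```

```text
t 8.1 p [0.5817 0.0601 0.1539] F [ 0.9  0.3 -1.7] open 0.0333
rot [-0.0032 -0.      0.0027]
shift mm [  3.7  87.4 224.1]
```

drive_tool --pt "0 22 56 0 0 0" --pt "0 45 112 0 0 0" --pt "0 66 168 0 0 0" --pt "0 80 205 0 0 0" --pt "0 87 224 -0.003 0 0.002"

```text
t: 8.72
eef_pos: [0.492, 0.2864, 0.1526]
tcp_rot: [[-0.003, -1.0, -0.006], [-0.0, -0.006, 1.0], [-1.0, 0.003, -0.0]]
wrist_force: [0.5, -0.6, -2.4]
opening: 0.0328
```

drive_tool --pt "10 0 0 0 0 0" --pt "30 0 0 0 0 0" --pt "45 0 0 0 0 0" --pt "55 0 0 0 0 0" --pt "55 0 0 0 0 0"

```text
t: 9.35
eef_pos: [0.493, 0.2838, 0.0967]
tcp_rot: [[-0.004, -1.0, -0.002], [-0.001, -0.002, 1.0], [-1.0, 0.004, -0.001]]
wrist_force: [-0.4, -0.4, -2.9]
opening: 0.033
```

```bash
python3 look.py s9 scene; python3 look.py w9 wrist;python3 go.py 0.495 0.2845 0.088;  python3 - <<'E'
import cv2
a=cv2.imread("pics/s9.png")[110:250,310:460]; cv2.imwrite("pics/s9c.png",cv2.resize(a,None,fx=4,fy=4))
E
```

```text
t 9.4 [0.4934 0.2841 0.0975] F [-0.7 -0.  -3. ] tq [-0.01 -0.02 -0.03] open 0.0328
[[-0.0026, -1.0, -0.0022], [-0.0002, -0.0022, 1.0], [-1.0, 0.0026, -0.0002]]
t 9.45 [0.4938 0.2844 0.098 ] F [-0.   0.5 -3.8] tq [-0.02  0.01  0.01] open 0.0332
[[-0.0015, -1.0, -0.0025], [0.0002, -0.0025, 1.0], [-1.0, 0.0015, 0.0002]]
t 9.45 p [0.4938 0.2844 0.098 ] F [-0.   0.5 -3.8] open 0.0332
rot [ 0.0025  0.0002 -0.0015]
shift mm [10.  -1.2  0.1]
```

View pics/s9c.png

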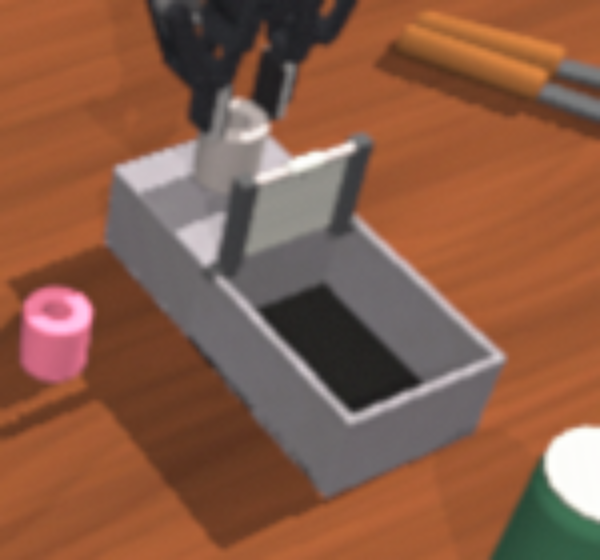

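View pics/w9.png

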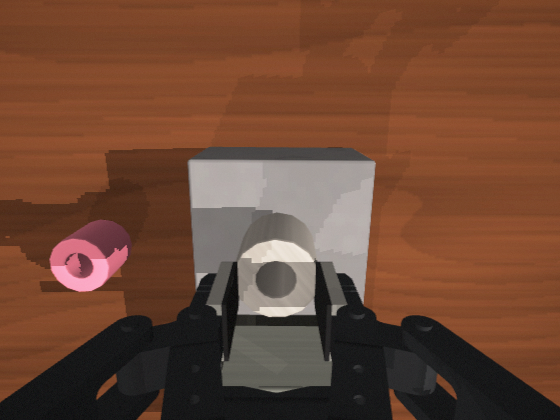

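The sleeve is over the ledge, centred between its sides (wrist ledge edges at columns 190 to 375, sleeve at 277). Now I'll lower it to contact.

drive_tool --pt "4 0 0 0 0 0" --pt "8 0 0 0 0 -0.002" --pt "10 0 0 0 0 -0.002" --pt "11 0 0 0 0 -0.002" --pt "11 0 0 0 0 -0.002"

```text
t: 10.07
eef_pos: [0.4936, 0.2848, 0.0878]
tcp_rot: [[0.001, -1.0, -0.003], [0.0, -0.003, 1.0], [-1.0, -0.001, 0.0]]
wrist_force: [-2.3, 0.5, 4.5]
opening: 0.0327
```

drive_tool --pt "-1 0 0 0 0 0" --pt "-1 0 0 0 0 0" --pt "-1 0 0 0 0 0" --pt "-25 0 0 0 0 0" --pt "-50 0 0 0 0 0" --jaw 0.25

```text
t: 10.7
eef_pos: [0.493, 0.2844, 0.1367]
tcp_rot: [[-0.001, -1.0, -0.003], [-0.0, -0.003, 1.0], [-1.0, 0.001, -0.0]]
wrist_force: [-0.1, -0.6, 1.5]
opening: 0.0643
```

drive_tool --pt "-8 0 0 0 0 0" --pt "-8 20 0 0 0 0" --pt "-8 40 0 0 0 0" --pt "-8 50 0 0 0 0" --pt "-8 50 0 0 0 0" --jaw 1

```text
t: 11.32
eef_pos: [0.4429, 0.2845, 0.1444]
tcp_rot: [[-0.0, -1.0, -0.004], [-0.0, -0.004, 1.0], [-1.0, 0.0, -0.0]]
wrist_force: [0.5, -0.6, 0.5]
opening: -0.0002
```

```bash
python3 look.py w10 wrist;python3 look.py t10 top;python3 go.py 0.45 0.2845 0.09;  python3 - <<'E'
import cv2
from h import *
a=cv2.imread("pics/t10.png")[150:300,80:240]; cv2.imwrite("pics/t10c.png",cv2.resize(a,None,fx=4,fy=4))
d=dict(np.load("w10.npz")); Q=pts(d).reshape(-1,3)
w=Q[(abs(Q[:,2]-.1)<.006)&(np.hypot(Q[:,0]-.494,Q[:,1]-.286)<.03)]
if len(w): print(len(w),cv2.minEnclosingCircle((w[:,:2]*1000).astype(np.float32)))
E
```

```text
t 11.375 [0.4436 0.2846 0.1446] F [-0.4  0.2 -0.6] tq [ 0.02 -0.01 -0.01] open -0.0001
[[0.0004, -1.0, -0.0032], [0.0001, -0.0032, 1.0], [-1.0, -0.0004, 0.0001]]
t 11.425 [0.4439 0.2846 0.1446] F [-0.5 -0.4  0.2] tq [ 0.01  0.02 -0.06] open 0.0002
[[0.0006, -1.0, -0.003], [0.0002, -0.003, 1.0], [-1.0, -0.0006, 0.0002]]
t 11.43 p [0.4439 0.2846 0.1446] F [-0.5 -0.4  0.2] open 0.0002
rot [0.003  0.0002 0.0006]
shift mm [54.7 -6.1 -0.1]
```

View pics/w10.png

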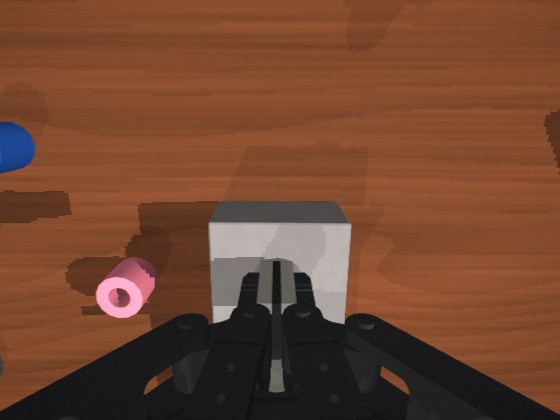

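View pics/t10c.png

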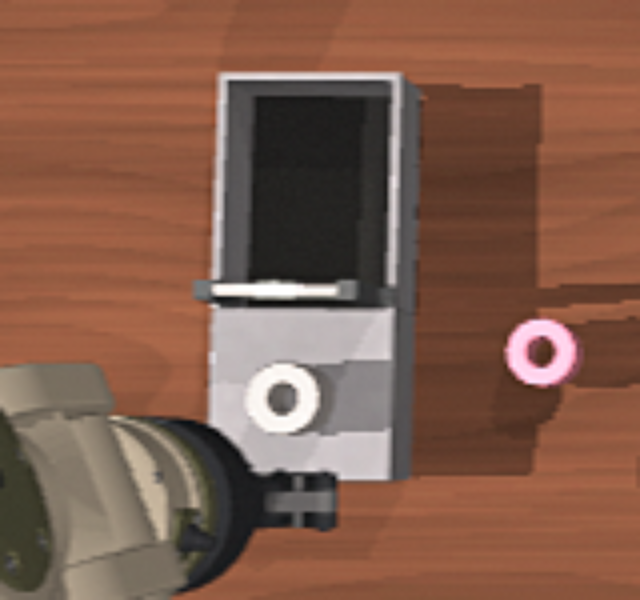

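The sleeve stands upright on the ledge (crop (282,398)), central before the shut flap, and the closed fingers are behind it. I'll lower them and push.

drive_tool --pt "15 0 0 0 0 0" --pt "35 0 0 0 0 0" --pt "50 0 0 0 0 0" --pt "55 0 0 0 0 0" --pt "55 0 0 0.003 0 0"

```text
t: 12.05
eef_pos: [0.4432, 0.2844, 0.0893]
tcp_rot: [[-0.001, -1.0, 0.0], [-0.0, 0.0, 1.0], [-1.0, 0.001, -0.0]]
wrist_force: [-0.5, 0.4, -0.7]
opening: 0.0002
```

```bash
python3 look.py s11 scene;python3 go.py 0.45 0.2845 0.09;  python3 - <<'E'
import cv2
a=cv2.imread("pics/s11.png")[90:230,290:440]; cv2.imwrite("pics/s11c.png",cv2.resize(a,None,fx=4,fy=4))
E
```

```text
t 12.1 [0.4436 0.2846 0.0898] F [ 0.1  0.2 -0.1] tq [-0.02 -0.01  0.02] open -0.0003
[[0.0002, -1.0, 0.0004], [0.0002, 0.0004, 1.0], [-1.0, -0.0002, 0.0002]]
t 12.1 p [0.4436 0.2846 0.0898] F [ 0.1  0.2 -0.1] open -0.0003
rot [-0.0004  0.0002  0.0002]
shift mm [-0.2 -6.4 -0.1]
```

View pics/s11c.png

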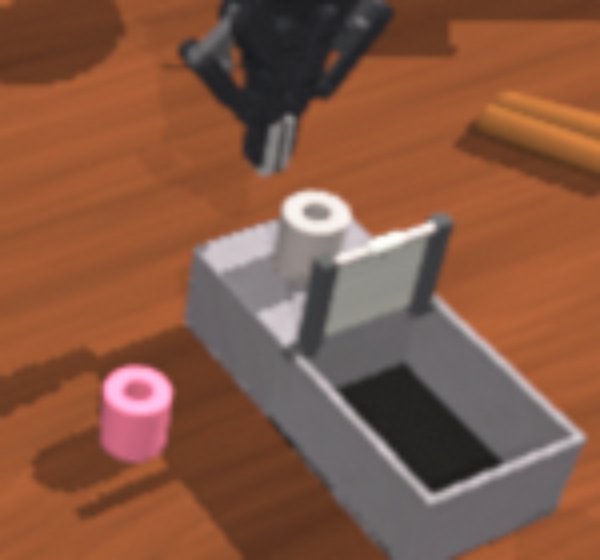

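```bash
python3 - <<'E'
from h import *
d=dict(np.load("s11.npz"))
for z in (.06,.07,.08,.09,.1): print(z,proj(d,[.4436,.2846,z]),proj(d,[.4546,.2846,z]))
Q=pts(d); w=Q[100:140,335:372].reshape(-1,3); w=w[(np.hypot(w[:,0]-.4436,w[:,1]-.2846)<.03)]; print(w[:,2].min(),len(w), np.percentile(w[:,2],[1,5,20]))
E
```

```text
0.06 (np.float64(353.66669226483725), np.float64(143.86656553092303)) (np.float64(356.2570826446828), np.float64(146.46068708625302))
0.07 (np.float64(354.21596454119594), np.float64(140.53763941121474)) (np.float64(356.8318336268203), np.float64(143.12880465864018))
0.08 (np.float64(354.77434073630627), np.float64(137.15353797276447)) (np.float64(357.4161813307726), np.float64(139.74128918337473))
0.09 (np.float64(355.3420490810623), np.float64(133.71287799668937)) (np.float64(358.0103681373961), np.float64(136.29673555713185))
0.1 (np.float64(355.91932549949865), np.float64(130.21422963896754)) (np.float64(358.61464465914617), np.float64(132.79369095727662))
0.09964476427376362 528 [0.10277306 0.1090547  0.12559279]
```

```bash
python3 - <<'E'
from h import *
d=dict(np.load("s11.npz")); Q=pts(d)
for v in range(118,142,2): print(v,[tuple((Q[v,u]*1000).round(0).astype(int)) for u in range(350,366,3)])
d=dict(np.load("w10.npz")); Q=pts(d)
print("wrist tcp .4436 .2846 .1446")
for v in range(255,320,8): print(v,[tuple((Q[v,u]*1000).round(0).astype(int)) for u in (262,270,277,284,292)])
E
```

```text
118 [(np.int64(455), np.int64(253), np.int64(151)), (np.int64(454), np.int64(262), np.int64(147)), (np.int64(454), np.int64(271), np.int64(144)), (np.int64(457), np.int64(277), np.int64(144)), (np.int64(456), np.int64(286), np.int64(141)), (np.int64(303), np.int64(426), np.int64(1))]
120 [(np.int64(455), np.int64(254), np.int64(145)), (np.int64(447), np.int64(269), np.int64(136)), (np.int64(457), np.int64(269), np.int64(142)), (np.int64(453), np.int64(281), np.int64(136)), (np.int64(454), np.int64(289), np.int64(133)), (np.int64(308), np.int64(423), np.int64(-1))]
122 [(np.int64(300), np.int64(377), np.int64(2)), (np.int64(446), np.int64(271), np.int64(129)), (np.int64(449), np.int64(276), np.int64(129)), (np.int64(456), np.int64(280), np.int64(132)), (np.int64(455), np.int64(289), np.int64(128)), (np.int64(316), np.int64(417), np.int64(-1))]
124 [(np.int64(438), np.int64(269), np.int64(119)), (np.int64(449), np.int64(269), np.int64(126)), (np.int64(450), np.int64(276), np.int64(125)), (np.int64(456), np.int64(280), np.int64(127)), (np.int64(449), np.int64(294), np.int64(118)), (np.i
[... 3769 characters left out ...]
, np.int64(281), np.int64(191)), (np.int64(431), np.int64(284), np.int64(192)), (np.int64(432), np.int64(286), np.int64(191)), (np.int64(432), np.int64(289), np.int64(191)), (np.int64(432), np.int64(291), np.int64(191))]
311 [(np.int64(431), np.int64(282), np.int64(196)), (np.int64(435), np.int64(284), np.int64(191)), (np.int64(434), np.int64(286), np.int64(191)), (np.int64(431), np.int64(288), np.int64(197)), (np.int64(431), np.int64(291), np.int64(197))]
319 [(np.int64(430), np.int64(282), np.int64(203)), (np.int64(432), np.int64(284), np.int64(199)), (np.int64(437), np.int64(286), np.int64(191)), (np.int64(431), np.int64(288), np.int64(201)), (np.int64(430), np.int64(291), np.int64(202))]
```

```bash
python3 - <<'E'
from station import r
print(r.finger_overhang, [a for a in dir(r) if a[0]!='_'])
E
```

```text
0.019 ['Unreachable', 'close_job', 'finger_overhang']
```

drive_tool --pt "3 -5 0 0 0 0" --pt "6 -5 0 0 0 0" --pt "8 -5 0 0 0 0" --pt "8 -5 0 0 0 0" --pt "8 -5 0 0 0 0"

```text
t: 12.72
eef_pos: [0.4483, 0.2845, 0.0818]
tcp_rot: [[0.0, -1.0, -0.0], [0.0, -0.0, 1.0], [-1.0, -0.0, 0.0]]
wrist_force: [0.1, 0.2, -0.9]
opening: -0.0002
```

drive_tool --pt "2 0 0 0 0 0" --pt "4 0 0 0 0 0" --pt "4 0 0 0 0 0" --pt "4 0 0 0 0 0" --pt "4 0 0 0 0 0"

```text
t: 13.35
eef_pos: [0.4484, 0.2845, 0.0778]
tcp_rot: [[0.0, -1.0, 0.0], [0.0, 0.0, 1.0], [-1.0, -0.0, 0.0]]
wrist_force: [0.4, 0.7, -0.1]
opening: 0.0001
```

drive_tool --pt "2 0 0 0 0 0" --pt "4 0 0 0 0 0" --pt "6 0 0 0 0 0" --pt "6 0 0 0 0 0" --pt "6 0 0 0 0 0"

```text
t: 13.98
eef_pos: [0.4483, 0.2845, 0.0717]
tcp_rot: [[-0.0, -1.0, -0.0], [0.0, -0.0, 1.0], [-1.0, 0.0, 0.0]]
wrist_force: [0.1, 0.2, 0.6]
opening: -0.0002
```

```bash
python3 look.py s12 scene;  python3 - <<'E'
import cv2
from h import *
a=cv2.imread("pics/s12.png")[90:230,290:440]; cv2.imwrite("pics/s12c.png",cv2.resize(a,None,fx=4,fy=4))
d=dict(np.load("s12.npz")); Q=pts(d)
w=Q[60:150,300:400].reshape(-1,3); w=w[(abs(w[:,0]-.448)<.02)&(abs(w[:,1]-.284)<.02)&(w[:,2]>.065)]; print(w[:,2].min())
E
```

```text
t 14.025 [0.4483 0.2845 0.0717] F [-0.2  0.5  0.1] tq [-0.01 -0.01  0.  ] open 0.0
[[0.0001, -1.0, -0.0], [0.0001, -0.0, 1.0], [-1.0, -0.0001, 0.0001]]
0.081220777637092
```

View pics/s12c.png

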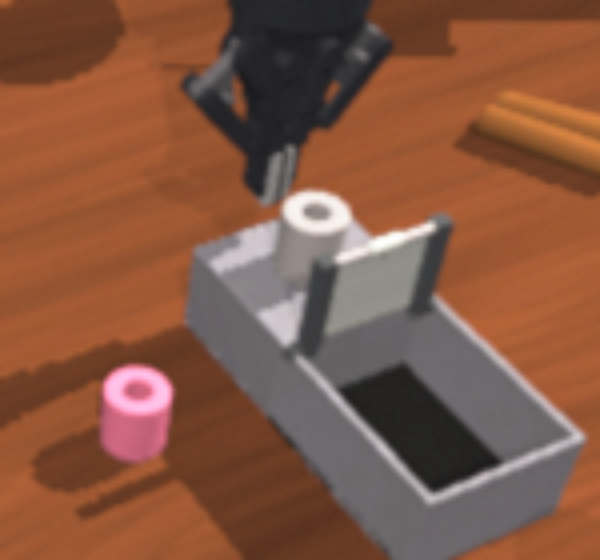

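```bash
python3 - <<'E'
from h import *
d=dict(np.load("s5.npz")); Q=pts(d); I=d["img"]
for (u,v) in [(260,218),(260,225),(260,230),(260,233),(281,210),(281,215),(281,219),(281,224)]: print(u,v,I[v,u],(Q[v,u]*1000).round(0))
d=dict(np.load("s12.npz")); Q=pts(d); w=Q[40:150,300:420].reshape(-1,3); w=w[(w[:,2]>.11)&(w[:,2]<.3)]
r=np.abs(w[:,0]-.448)
for z in np.arange(.11,.25,.01):
    k=w[abs(w[:,2]-z)<.005]; 
    if len(k): print(round(z,2),len(k),"x",k[:,0].min().round(3),k[:,0].max().round(3),"y",k[:,1].min().round(3),k[:,1].max().round(3))
E
```

```text
260 218 [110 106 104] [619. -37. 142.]
260 225 [119 116 115] [619. -38. 123.]
260 230 [142 134 131] [615. -38. 105.]
260 233 [143 134 131] [613. -37.  93.]
281 210 [122 119 117] [619.   3. 142.]
281 215 [120 118 116] [619.   3. 129.]
281 219 [142 126 122] [620.   2. 119.]
281 224 [161  88  51] [541.  40.  -2.]
0.11 37 x 0.449 0.554 y 0.27 0.328
0.12 85 x 0.452 0.554 y 0.268 0.327
0.13 94 x 0.438 0.464 y 0.249 0.316
0.14 109 x 0.435 0.464 y 0.243 0.326
0.15 126 x 0.433 0.467 y 0.233 0.333
0.16 140 x 0.444 0.467 y 0.224 0.344
0.17 218 x 0.439 0.468 y 0.221 0.345
0.18 175 x 0.439 0.469 y 0.223 0.34
0.19 142 x 0.44 0.469 y 0.241 0.322
0.2 59 x 0.441 0.461 y 0.243 0.269
0.21 86 x 0.438 0.487 y 0.246 0.302
0.22 161 x 0.43 0.488 y 0.246 0.307
0.23 171 x 0.429 0.487 y 0.245 0.307
0.24 167 x 0.427 0.488 y 0.245 0.31
0.25 257 x 0.418 0.487 y 0.245 0.316
```

drive_tool --pt "1 -6 0 0 0 0" --pt "1 -14 0 0 0 0" --pt "1 -22 0 0 0 0" --pt "1 -30 0 0 0 0" --pt "1 -38 0 0 0 0"

```text
t: 14.65
eef_pos: [0.4866, 0.2844, 0.0706]
tcp_rot: [[-0.001, -1.0, -0.0], [-0.0, -0.0, 1.0], [-1.0, 0.001, -0.0]]
wrist_force: [-3.5, -0.8, 2.9]
opening: 0.0003
```

```bash
python3 look.py s13 scene;  python3 - <<'E'
import cv2
a=cv2.imread("pics/s13.png")[90:230,290:440]; cv2.imwrite("pics/s13c.png",cv2.resize(a,None,fx=4,fy=4))
E
```

```text
t 14.7 [0.4881 0.2845 0.0707] F [-1.1 -0.2  0.9] tq [-0.04  0.22 -0.  ] open 0.0
[[0.0013, -1.0, 0.0005], [0.0002, 0.0005, 1.0], [-1.0, -0.0013, 0.0002]]
```

View pics/s13c.png

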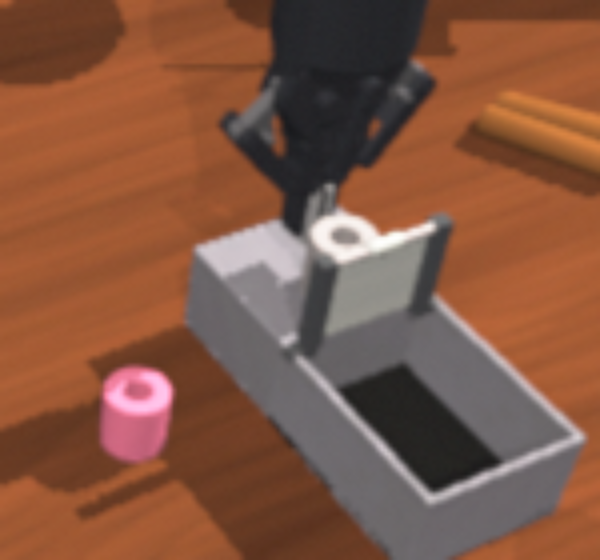

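The sleeve slides upright (ring at crop (345,237)). I'll keep pushing.

drive_tool --pt "0 -7 0 0 0 0" --pt "0 -14 0 0 0 0" --pt "0 -21 0 0 0 0" --pt "0 -27 0 0 0 0" --pt "0 -32 0 0 0 0"

```text
t: 15.32
eef_pos: [0.52, 0.2847, 0.0708]
tcp_rot: [[0.002, -1.0, 0.0], [0.0, 0.0, 1.0], [-1.0, -0.002, 0.0]]
wrist_force: [-0.1, 0.4, 0.5]
opening: -0.0001
```

```bash
python3 look.py s14 scene;  python3 - <<'E'
import cv2
a=cv2.imread("pics/s14.png")[90:230,290:440]; cv2.imwrite("pics/s14c.png",cv2.resize(a,None,fx=4,fy=4))
E
```

```text
t 15.375 [0.5206 0.2847 0.0708] F [ 1.2  0.1 -0. ] tq [-0.   -0.13 -0.02] open 0.0
[[0.0027, -1.0, 0.0006], [0.0006, 0.0006, 1.0], [-1.0, -0.0027, 0.0006]]
```

View pics/s14c.png

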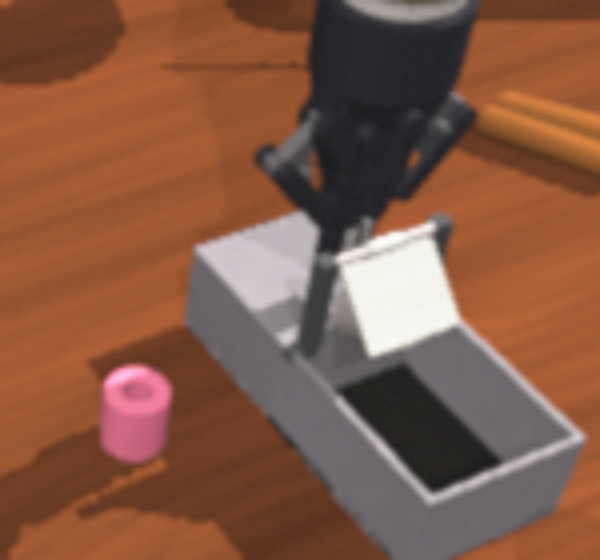

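The sleeve is tipping, with the flap swung open. I'll retract and look again.

drive_tool --pt "0 -2 0 0 0 0" --pt "0 -2 0 0 0 0" --pt "0 10 0 0 0 0" --pt "-5 35 0 0 0 0" --pt "-40 50 0 0 0 0"

```text
t: 16.0
eef_pos: [0.4641, 0.2834, 0.1086]
tcp_rot: [[-0.006, -1.0, -0.001], [-0.003, -0.0, 1.0], [-1.0, 0.006, -0.003]]
wrist_force: [0.8, -0.7, 1.8]
opening: -0.0002
```

```bash
python3 look.py s15 scene; python3 look.py t15 top;  python3 - <<'E'
import cv2,numpy as np
a=cv2.imread("pics/s15.png")[110:250,310:450];b=cv2.imread("pics/t15.png")[150:290,80:220]; cv2.imwrite("pics/s15c.png",cv2.resize(np.hstack([a,b]),None,fx=2.8,fy=2.8))
E
```

```text
t 16.05 [0.4655 0.2848 0.1146] F [-1.7  0.9  2.6] tq [0.02 0.04 0.05] open 0.0004
[[0.0003, -1.0, -0.0013], [0.0008, -0.0013, 1.0], [-1.0, -0.0003, 0.0008]]
t 16.1 [0.4676 0.2853 0.1139] F [1.4 0.3 0.4] tq [-0.03 -0.02  0.04] open 0.0002
[[0.0034, -1.0, -0.0014], [0.0018, -0.0014, 1.0], [-1.0, -0.0034, 0.0018]]
```

View pics/s15c.png

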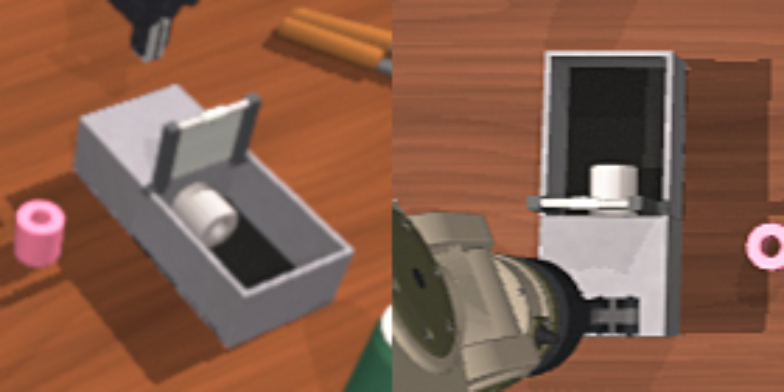

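The reject is in the box (scene crop (205,212), top crop (613,182)) and the flap hangs shut. On to the second sleeve at (0.454,-0.081).

```bash
python3 go.py 0.4545 -0.0803 0.12
```

```text
t 16.1 p [0.4676 0.2853 0.1139] F [1.4 0.3 0.4] open 0.0002
rot [0.0014 0.0018 0.0034]
shift mm [  -6.8   13.6 -365.6]
```

drive_tool --pt "-20 2 -30 0 0 0" --pt "-30 4 -90 0 0 0" --pt "-30 7 -150 0 0 0" --pt "-30 9 -210 0 0 0" --pt "-25 11 -270 0 0 0" --jaw 0.25

```text
t: 16.73
eef_pos: [0.457, 0.013, 0.1358]
tcp_rot: [[0.002, -1.0, -0.001], [-0.0, -0.001, 1.0], [-1.0, -0.002, -0.0]]
wrist_force: [0.7, -0.2, 0.2]
opening: 0.0639
```

```bash
python3 go.py 0.4545 -0.0803 0.08;python3 look.py s16 scene; python3 - <<'E'
import cv2,numpy as np
a=cv2.imread("pics/s16.png")[110:250,310:450]; cv2.imwrite("pics/s16c.png",cv2.resize(a,None,fx=4,fy=4))
E
```

```text
t 16.73 p [0.457  0.013  0.1358] F [ 0.7 -0.2  0.2] open 0.0639
rot [ 0.0007 -0.0001  0.0015]
shift mm [ 55.8   2.6 -93.2]
t 16.775 [0.4565 0.0065 0.135 ] F [-0.5 -3.3 -0.5] tq [-0.3   0.03  0.01] open 0.0639
[[-0.0001, -1.0, 0.0061], [-0.0045, 0.0061, 1.0], [-1.0, 0.0001, -0.0045]]
```

View pics/s16c.png

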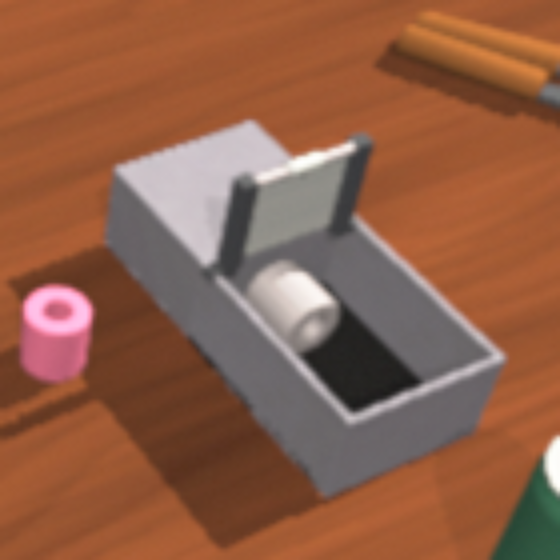

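The flap is shut and the sleeve is in the box. I'll approach sleeve two.

drive_tool --pt "0 1 -45 0 0 0" --pt "0 2.5 -85 0 0 0" --pt "15 2.5 -93 0 0 0" --pt "45 2.5 -93 0 0 0" --pt "55 2.5 -93 0 0 0"

```text
t: 17.4
eef_pos: [0.4528, -0.0772, 0.0784]
tcp_rot: [[-0.004, -1.0, -0.0], [0.002, -0.0, 1.0], [-1.0, 0.004, 0.002]]
wrist_force: [-0.9, 0.1, -0.1]
opening: 0.0643
```

drive_tool --pt "0 0 0 0 0 0" --pt "0 0 0 0 0 0" --pt "15 0 0 0 0 0" --pt "28 0 0 0 0 0" --pt "28 0 0 0 0 0"

```text
t: 18.02
eef_pos: [0.4542, -0.0781, 0.0521]
tcp_rot: [[-0.001, -1.0, -0.0], [0.001, -0.0, 1.0], [-1.0, 0.001, 0.001]]
wrist_force: [-0.1, -0.1, 0.3]
opening: 0.0638
```

```bash
python3 look.py w17 wrist; python3 go.py 0.4545 -0.0803 0.022; python3 - <<'E'
from h import *
d=dict(np.load("w17.npz")); Q=pts(d).reshape(-1,3)
w=Q[(abs(Q[:,2]-.04)<.006)&(np.hypot(Q[:,0]-.454,Q[:,1]+.079)<.024)]; print(len(w),cv2.minEnclosingCircle((w[:,:2]*1000).astype(np.float32)))
E
```

```text
t 18.075 [ 0.4546 -0.0783  0.0526] F [-0.3 -0.2  0. ] tq [-0.05 -0.02 -0.04] open 0.0641
[[-0.0006, -1.0, -0.0002], [0.0004, -0.0002, 1.0], [-1.0, 0.0006, 0.0004]]
t 18.07 p [ 0.4546 -0.0783  0.0526] F [-0.3 -0.2  0. ] open 0.0641
rot [ 0.0002  0.0004 -0.0006]
shift mm [30.6  0.1 -2. ]
3056 ((451.8253479003906, -77.44339752197266), 19.091156005859375)
```

View pics/w17.png

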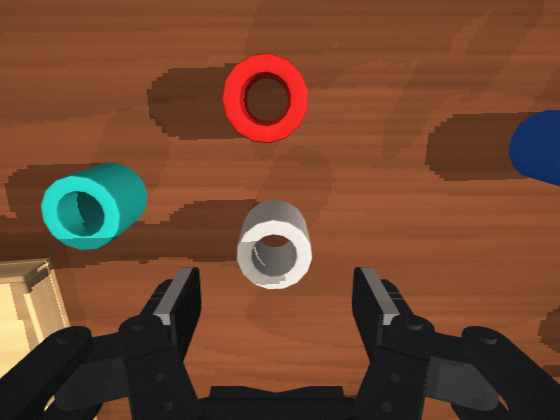

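drive_tool --pt "8 0 -1.5 0 0 0" --pt "20 0 -1.5 0 0 0" --pt "29 0 -1.5 0 0 0" --pt "31 0 -1.5 0 0 0" --pt "31 0 -1.5 0 0 0"

```text
t: 18.7
eef_pos: [0.4547, -0.0799, 0.0214]
tcp_rot: [[-0.001, -1.0, -0.0], [0.0, -0.0, 1.0], [-1.0, 0.001, 0.0]]
wrist_force: [0.5, -0.1, -0.0]
opening: 0.064
```

drive_tool --pt "0 0 0 0 0 0" --pt "0 0 0 0 0 0" --pt "0 0 0 0 0 0" --pt "0 0 0 0 0 0" --pt "0 0 0 0 0 0" --jaw 1 --newtons 50

```text
t: 19.32
eef_pos: [0.4553, -0.0799, 0.0224]
tcp_rot: [[0.001, -1.0, -0.0], [0.0, -0.0, 1.0], [-1.0, -0.001, 0.0]]
wrist_force: [-0.5, 1.6, 5.5]
opening: 0.0349
```

```bash
python3 look.py w18 wrist; python3 look.py s18 scene; python3 - <<'E'
import cv2,numpy as np
a=cv2.imread("pics/s18.png")[140:260,160:280]; cv2.imwrite("pics/s18c.png",cv2.resize(a,None,fx=4,fy=4))
E
```

```text
t 19.375 [ 0.4553 -0.0799  0.0225] F [-0.9  1.7  4.5] tq [ 0.21  0.2  -0.04] open 0.0347
[[0.0012, -1.0, -0.0002], [0.0001, -0.0002, 1.0], [-1.0, -0.0012, 0.0001]]
t 19.425 [ 0.4553 -0.0799  0.0224] F [-1.   1.5  5.1] tq [ 0.27  0.19 -0.05] open 0.0352
[[0.0012, -1.0, -0.0002], [0.0002, -0.0002, 1.0], [-1.0, -0.0012, 0.0002]]
```

View pics/s18c.png

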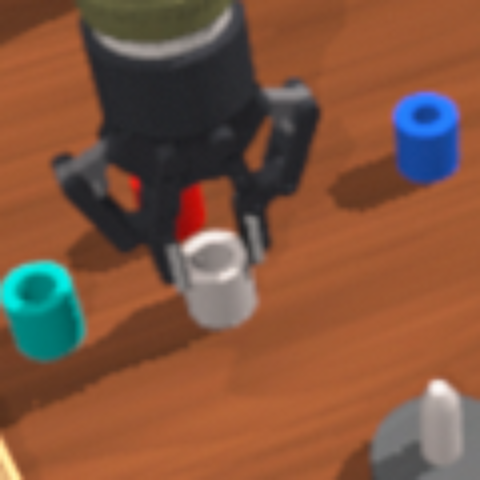

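drive_tool --pt "-8 0 0 0 0 0" --pt "-35 0 0 0 0 0" --pt "-65 0 0 0 0 0" --pt "-85 -10 5 0 0 0" --pt "-90 -40 15 0 0 0"

```text
t: 20.05
eef_pos: [0.495, -0.0653, 0.1135]
tcp_rot: [[0.001, -1.0, 0.001], [-0.001, 0.001, 1.0], [-1.0, -0.001, -0.001]]
wrist_force: [0.7, 0.1, -2.6]
opening: 0.0352
```

```bash
python3 go.py 0.6125 -0.0197 0.11
```

```text
t 20.05 p [ 0.495  -0.0653  0.1135] F [ 0.7  0.1 -2.6] open 0.0352
rot [-0.0013 -0.0008  0.0015]
shift mm [   3.7 -117.4   45.8]
```

drive_tool --pt "0 -30 12 0 0 0" --pt "0 -70 28 0 0 0" --pt "0 -100 39 0 0 0" --pt "0 -117 45.5 -0.001 0 0.001" --pt "0 -117 45.5 -0.001 0 0.001"

```text
t: 20.68
eef_pos: [0.6125, -0.0191, 0.1112]
tcp_rot: [[-0.001, -1.0, -0.002], [0.0, -0.002, 1.0], [-1.0, 0.001, 0.0]]
wrist_force: [0.0, 0.7, -2.5]
opening: 0.0347
```

drive_tool --pt "0 0 0 0 0 0" --pt "2 0 0 0 0 0" --pt "6 0 0 0 0 0" --pt "8 0 0 0 0 0" --pt "8 0 0 0 0 0"

```text
t: 21.3
eef_pos: [0.6115, -0.0196, 0.1034]
tcp_rot: [[-0.002, -1.0, -0.001], [0.0, -0.001, 1.0], [-1.0, 0.002, 0.0]]
wrist_force: [0.1, -0.4, -2.6]
opening: 0.0343
```

```bash
python3 look.py w19 wrist; python3 go.py 0.6125 -0.0197 0.1; python3 - <<'E'
from h import *
d=dict(np.load("w19.npz")); P=pts(d)
u,v=np.meshgrid(np.arange(560),np.arange(420)); u=u.ravel();v=v.ravel()
Q=P.reshape(-1,3)
w=Q[(abs(Q[:,2]-.02)<.004)&(np.hypot(Q[:,0]-.61,Q[:,1]+.02)<.045)]; print("base",len(w),cv2.minEnclosingCircle((w[:,:2]*1000).astype(np.float32)))
g=(v>215)&(v<325)&(u>236)&(u<318); 
print(np.histogram(Q[g][:,2],bins=np.arange(.06,.15,.005)))
zt=np.percentile(Q[g][:,2],80);m=g&(abs(Q[:,2]-zt)<.004)&(np.hypot(Q[:,0]-.61,Q[:,1]+.018)<.024); w=Q[m]; print("top",zt,len(w),cv2.minEnclosingCircle((w[:,:2]*1000).astype(np.float32)))
E
```

```text
t 21.35 [ 0.6117 -0.0195  0.1036] F [-0.3  0.7 -2.2] tq [ 0.01 -0.06  0.01] open 0.0352
[[-0.0012, -1.0, -0.0009], [0.0001, -0.0009, 1.0], [-1.0, 0.0012, 0.0001]]
t 21.35 p [ 0.6117 -0.0195  0.1036] F [-0.3  0.7 -2.2] open 0.0352
rot [ 0.0009  0.0001 -0.0012]
shift mm [ 3.6 -0.8 -0.2]
base 5273 ((609.393310546875, -16.735322952270508), 35.86614990234375)
(array([   0,    0,    0,    0,  144,  343,  402,  446,  508,  561,  589,
       1602, 2542,    0,    0,    0,    0]), array([0.06 , 0.065, 0.07 , 0.075, 0.08 , 0.085, 0.09 , 0.095, 0.1  ,
       0.105, 0.11 , 0.115, 0.12 , 0.125, 0.13 , 0.135, 0.14 , 0.145]))
top 0.12037435418209484 3948 ((609.3492431640625, -16.43817710876465), 20.700910568237305)
```

View pics/w19.png

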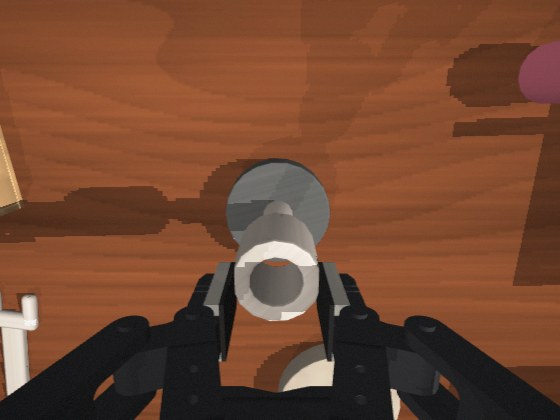

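drive_tool --pt "4 -0.5 0 0 0 0" --pt "9 -0.5 0 0 0 0" --pt "14 -0.5 0 0 0 0" --pt "18 -0.5 0 0 0 0" --pt "18 -0.5 0 0 0 0"

```text
t: 21.98
eef_pos: [0.6119, -0.0194, 0.0851]
tcp_rot: [[-0.002, -1.0, -0.001], [0.0, -0.001, 1.0], [-1.0, 0.002, 0.0]]
wrist_force: [0.4, -0.1, -3.1]
opening: 0.0351
```

drive_tool --pt "2 0 0 0 0 0" --pt "4 0 0 0 0 0" --pt "6 0 0 0 0 0" --pt "8 0 0 0 0 0" --pt "8 0 0 0 0 0"

```text
t: 22.6
eef_pos: [0.6121, -0.0195, 0.0774]
tcp_rot: [[-0.001, -1.0, -0.001], [0.0, -0.001, 1.0], [-1.0, 0.001, 0.0]]
wrist_force: [-0.2, -0.2, -2.3]
opening: 0.0346
```

The bottom is at 55 mm, past the nose, with no contact, so I'll continue down.

drive_tool --pt "5 0 0 0 0 0" --pt "11 0 0 0 0 0" --pt "18 0 0 0 0 0" --pt "25 0 0 0 0 0" --pt "29 0 0 0 0 0"

```text
t: 23.22
eef_pos: [0.6121, -0.0194, 0.048]
tcp_rot: [[-0.001, -1.0, -0.001], [0.0, -0.001, 1.0], [-1.0, 0.001, 0.0]]
wrist_force: [-0.3, 0.1, -2.2]
opening: 0.0346
```

drive_tool --pt "2 0 0 0 0 0" --pt "4 0 0 0 0 0" --pt "6 0 0 0 0 0" --pt "7 0 0 0 0 0" --pt "7 0 0 0 0 0"

```text
t: 23.85
eef_pos: [0.6126, -0.0195, 0.0425]
tcp_rot: [[-0.0, -1.0, -0.001], [-0.0, -0.001, 1.0], [-1.0, 0.0, -0.0]]
wrist_force: [-1.7, 0.9, 4.0]
opening: 0.0349
```

```bash
python3 look.py s20 scene; python3 - <<'E'
import cv2,numpy as np
a=cv2.imread("pics/s20.png")[180:300,210:330]; cv2.imwrite("pics/s20c.png",cv2.resize(a,None,fx=4,fy=4))
E
```

```text
t 23.9 [ 0.6125 -0.0195  0.0425] F [-1.8  0.6  4.9] tq [ 0.06  0.41 -0.04] open 0.0353
[[0.0, -1.0, -0.0011], [-0.0, -0.0011, 1.0], [-1.0, -0.0, -0.0]]
```

View pics/s20c.png

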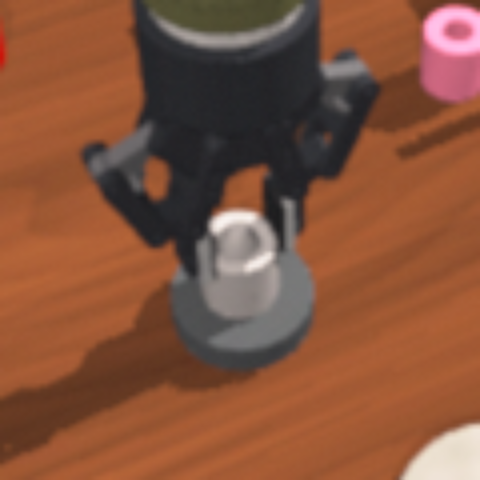

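The sleeve is fully home on the base: lower face at 20 mm with contact force. It is good, so it goes to the tray.

drive_tool --pt "-10 0 0 0 0 0" --pt "-30 0 0 0 0 0" --pt "-55 0 0 0 0 0" --pt "-72 0 0 0 0 0" --pt "-75 8 -35 0 0 0"

```text
t: 24.52
eef_pos: [0.6057, -0.0533, 0.1185]
tcp_rot: [[0.002, -1.0, -0.005], [-0.0, -0.005, 1.0], [-1.0, -0.002, -0.0]]
wrist_force: [0.6, -0.4, -3.0]
opening: 0.0352
```

```bash
python3 go.py 0.549 -0.2816 0.11
```

```text
t 24.52 p [ 0.6057 -0.0533  0.1185] F [ 0.6 -0.4 -3. ] open 0.0352
rot [ 0.0047 -0.0001  0.0021]
shift mm [   8.4   57.8 -228. ]
```

drive_tool --pt "0 14 -55 0 0 0" --pt "0 28 -110 0 0 0" --pt "0 42 -165 0 0 0" --pt "0 53 -210 0 0 0" --pt "0 58 -228 0.004 0 0.002"

```text
t: 25.15
eef_pos: [0.5457, -0.2853, 0.1167]
tcp_rot: [[-0.003, -1.0, 0.006], [-0.0, 0.006, 1.0], [-1.0, 0.003, -0.0]]
wrist_force: [0.9, -0.4, -1.3]
opening: 0.0345
```

drive_tool --pt "0 0 0 0 0 0" --pt "20 0 0 0 0 0" --pt "50 0 0 0 0 0" --pt "75 0 0 0 0 0" --pt "80 0 0 0 0 0"

```text
t: 25.78
eef_pos: [0.5454, -0.2797, 0.0348]
tcp_rot: [[-0.006, -1.0, 0.001], [0.003, 0.001, 1.0], [-1.0, 0.006, 0.003]]
wrist_force: [-0.3, 0.7, -2.2]
opening: 0.0349
```

```bash
python3 look.py w21 wrist; python3 go.py 0.549 -0.2816 0.026
```

```text
t 25.825 [ 0.5458 -0.2803  0.0353] F [-0.2 -0.1 -2.8] tq [ 0.01 -0.01 -0.01] open 0.0349
[[-0.0054, -1.0, 0.0011], [0.0022, 0.0011, 1.0], [-1.0, 0.0054, 0.0022]]
t 25.82 p [ 0.5458 -0.2803  0.0353] F [-0.2 -0.1 -2.8] open 0.0349
rot [-0.0011  0.0022 -0.0054]
shift mm [ 9.3 -3.2 -1.3]
```

View pics/w21.png

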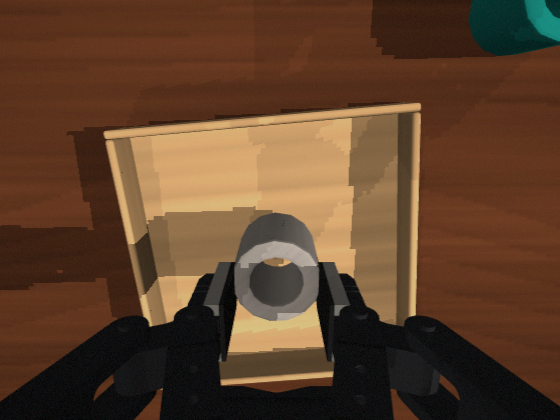

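Inside the tray and central. Contact should come at TCP z≈0.0265.

drive_tool --pt "3 0 0 0 0 0" --pt "6 0 0 0 0 -0.003" --pt "9 0 0 0 0 -0.003" --pt "10 0 0 0 0 -0.003" --pt "10 0 0 0 0 -0.003"

```text
t: 26.45
eef_pos: [0.5463, -0.2826, 0.0268]
tcp_rot: [[-0.0, -1.0, 0.003], [0.0, 0.003, 1.0], [-1.0, 0.0, 0.0]]
wrist_force: [-0.1, 0.0, -2.5]
opening: 0.0343
```

drive_tool --pt "0.5 0 0 0 0 0" --pt "1 0 0 0 0 0" --pt "1.5 0 0 0 0 0" --pt "1.5 0 0 0 0 0" --pt "1.5 0 0 0 0 0"

```text
t: 27.08
eef_pos: [0.5465, -0.2826, 0.0265]
tcp_rot: [[0.001, -1.0, 0.003], [-0.001, 0.003, 1.0], [-1.0, -0.001, -0.001]]
wrist_force: [-2.3, 1.4, 6.5]
opening: 0.0345
```

Seated. Release and rise.

drive_tool --pt "-1 0 0 0 0 0" --pt "-1 0 0 0 0 0" --pt "-1 0 0 0 0 0" --pt "-20 0 0 0 0 0" --pt "-50 0 0 0 0 0" --jaw 0.25

```text
t: 27.7
eef_pos: [0.5454, -0.282, 0.0743]
tcp_rot: [[-0.002, -1.0, 0.003], [0.002, 0.003, 1.0], [-1.0, 0.002, 0.002]]
wrist_force: [0.5, -0.0, 0.3]
opening: 0.064
```

drive_tool --pt "-50 0 0 0 0 0" --pt "-100 0 0 0 0 0" --pt "-130 30 0 0 0 0" --pt "-140 80 0 0 0 0" --pt "-140 120 0 0 0 0"

```text
t: 28.32
eef_pos: [0.4255, -0.2825, 0.2164]
tcp_rot: [[0.002, -1.0, 0.003], [-0.002, 0.003, 1.0], [-1.0, -0.002, -0.002]]
wrist_force: [-0.9, -0.7, 0.4]
opening: 0.0639
```

drive_tool --pt "0 0 0 0 0 0" --pt "0 0 0 0 0 0" --pt "0 0 0 0 0 0" --pt "0 0 0 0 0 0" --pt "0 0 0 0 0 0"

```text
t: 28.95
eef_pos: [0.4267, -0.2821, 0.2149]
tcp_rot: [[-0.0, -1.0, 0.002], [0.0, 0.002, 1.0], [-1.0, 0.0, 0.0]]
wrist_force: [-0.0, 0.2, 0.6]
opening: 0.064
```

```bash
python3 look.py s22 scene; python3 look.py t22 top; python3 - <<'E'
from h import *
d0=dict(np.load("top0.npz"));d=dict(np.load("t22.npz"));Q=pts(d)
def win(u,v,h): return Q[v-h:v+h+1,u-h:u+h+1].reshape(-1,3)
for n,u,v,h,lo,hi in [("can",155,115,25,.1,.13),("wheel",272,127,30,.012,.03),("pink",215,238,14,.034,.05),("blue",255,291,14,.034,.05),("turq",365,277,14,.034,.05),("good",410,226,30,.034,.055)]:
    w=win(u,v,h); w=w[(w[:,2]>lo)&(w[:,2]<hi)]
    if len(w): print(n,len(w),cv2.minEnclosingCircle((w[:,:2]*1000).astype(np.float32)),np.median(w[:,2]))
diff=np.abs(d["img"].astype(int)-d0["img"]).sum(2)[85:180,365:410]; print("wrench diff",diff.max(),(diff>60).sum())
E
```

```text
t 29.0 [ 0.4266 -0.2821  0.2149] F [0.2 0.1 0.2] tq [-0.03 -0.    0.  ] open 0.0639
[[-0.0003, -1.0, 0.0025], [0.0004, 0.0025, 1.0], [-1.0, 0.0003, 0.0004]]
t 29.05 [ 0.4266 -0.2821  0.215 ] F [ 0.2  0.4 -0.1] tq [-0.02  0.02 -0.  ] open 0.0638
[[-0.0002, -1.0, 0.0026], [0.0003, 0.0026, 1.0], [-1.0, 0.0002, 0.0003]]
can 567 ((777.2091064453125, 280.0695495605469), 28.944717407226562) 0.11014745015626562
wheel 1381 ((775.8456420898438, 29.887195587158203), 50.03506088256836) 0.020429035605734093
pink 175 ((519.6573486328125, 156.78744506835938), 18.898223876953125) 0.040143393173762476
blue 187 ((403.4549255371094, 67.89093780517578), 18.56167221069336) 0.03997162884694754
turq 162 ((431.7241516113281, -173.1835479736328), 19.025754928588867) 0.0400893975702497
good 173 ((544.3412475585938, -283.6876220703125), 18.802453994750977) 0.04379372017263593
wrench diff 73 91
```

View pics/s22.png

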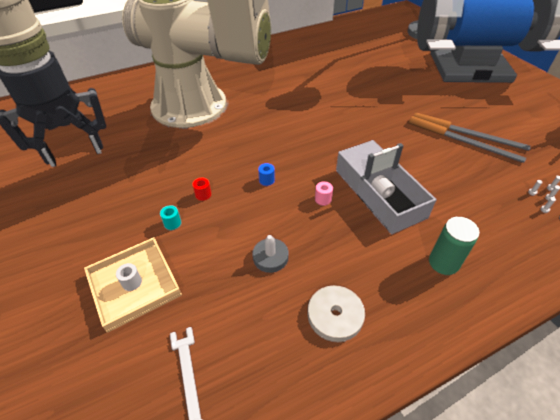

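View pics/t22.png

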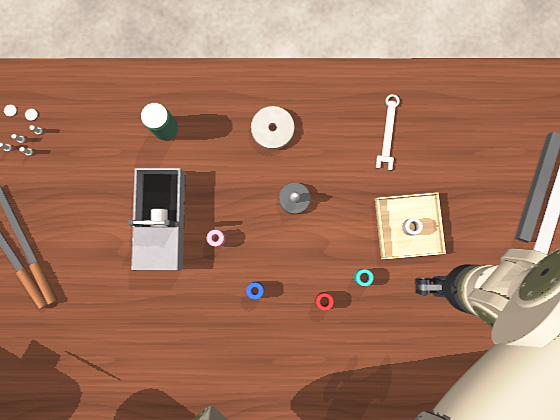

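The good sleeve stands upright in the tray (top (413,227), rim z=43.8 mm, as expected). The reject lies in the box behind the shut flap. The other objects have not moved and the arm is clear, so I'm handing in.

```bash
python3 -c "
from station import r
print(r.close_job())"
```

```text
the job is handed in; nothing more can be done
None
```

Both sleeves are sorted and the job was handed in at about 29 s, with the arm clear of everything.

- **First sleeve (gate side):** it stopped on the pin's nose, with its lower face at about 60 mm. More pressure raised the force without moving it. I stood it on the ledge and pushed it through; it lies in the box and the flap hangs shut.
- **Second sleeve:** it went fully home on the base, with its lower face at 20 mm. It stands upright in the middle of the tray, rim at 43.8 mm (44 mm expected).

**Last checks:** the can, wheel, and the pink, blue and turquoise look-alikes measured within about 1 mm of where they started. The red look-alike and the wrench I judged only from the final pictures. The wrench area showed slight brightness differences but no visible shift.

**Disagreements:**
- **Wrist camera:** it read positions 2 to 3 mm off from the top camera and the arm.
- **Fingertips:** when shut, they sat about 10 mm behind the TCP, not 19 mm ahead as described. I lowered the pusher in small guarded steps to allow for this.
- **Finger opening:** it read 33 to 35 mm on the 38 mm sleeves.

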